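# Tip the rocker tray to feed the rollers into the empty bin

## Robot

A 6-joint arm with a two-finger parallel gripper is mounted at the origin on the work surface. World frame = base frame: x ahead of the robot, y to its left, z up, the work surface at z = 0. Lengths are in mm, angles in rad, forces in N, time in s.
With the tool pointing down it reaches from about 350 to 975 mm from the base axis. Payload 7.1 kg.
Tool frame: the origin (TCP) lies midway between the tips of the shut fingers; the grasp point (between the pads) lies ctrl.grip_point_offset behind it (ctrl.grip_point_offset is the distance from the TCP to the grasp point, in mm); z points along the fingers, y is the line along which they close (so a half turn about z gives the same grasp; the last joint's range is limited). The gripper opens to 88 mm and grips with 3 to 60 N. Pads are 20 mm wide; open, the fingers measure 115 mm over their backs; the gripper's body (75 mm by 178 mm) begins 61 mm behind the grasp point.
Start: joints at [1.189, 0.423, 1.63, -0, 1.089, -0.019], TCP at [221.776, 584.312, 222.675] pointing down, gripper open.
Joint ranges: [-3, 3], [-0.9, 2.11], [0.09, 2.58], [-1.31, 4.45], [0.11, 2.69], [-2.54, 2.54]. Speed limits (rad/s): [2.39, 2.39, 3.01, 3.14, 3.14, 3.14].

## Interface

Orientations are given as a rotation vector (axis times angle).
In Python, from workcell import ctrl, get_image, close_job, finder gives the robot as it stands.
- The arm moves only by the tool servo_tool, never from a script. Its argument "deltas" is a list of rows, each a list of 2 entries, a list of its own where there are three numbers: the shift along the tool's x, y, z in mm, then the turn, a rotation vector about the tool's x, y, z in rad. A call has 1 to 5 rows; each row is the pose to reach, as a shift and turn from the pose commanded when the call began, along the tool's axes at that moment; what a row does not reach only later rows make up. A row lasts 1/12 s, in which the tool goes at most 41.7 mm and 7.16 degrees, less where a joint would pass 70% of its speed; a pose out of reach is approached as far as the arm can. A call with a gripper value outside its range is refused whole. "grip" is the closure, from -1 (fully open) to 1 (shut), so that 0 is half open, set as the call begins (left out, the last holds). The fingers move at their own pace and stop on an object; the grip force is fixed at half the most. Time passes only in rows, so rows that repeat a pose let the fingers close. It gives the time, the measured TCP pose, the force, the opening and the grip force at its end, in the units of the state.
- ctrl.get_obs(): the state, without advancing time (a new reading comes with each control period).
- get_image(name): name is "side" or "top"; returns a dict with "frame" (420x560x3 uint8, blue, green, red), "depth" (420x560 float32, mm along the optical axis (not along the pixel's ray), 0 where there is no reading), "K" (3x3 intrinsics, pixels), "dist" ([k1, k2, p1, p2, k3] as OpenCV has them; the pictures are not rectified), "pose" (4x4, takes a point from camera to world coordinates). Camera axes: x right, y down, z forward; pixel columns grow to the right and rows downward; lengths in mm; the calibration is good to about 2 mm. A picture is of the moment at which its call begins.
- close_job(): hands the job in; it is judged then, once.
Trained networks look in a picture, given as the dict that the camera call returned (one of the last four; its "shot" number tells which), for a name from the list of things; names that differ only in an ending like _2 or _b are one class to them, and where a whole thing is asked for, a point or a joint stands for the part that bears it (a point fixed in the world has none). Each returns a list of dicts, best first, with "score" (0 to 1); they miss things now and then, are a little off and sometimes report something else, mostly with a low value. They report only what shows in the picture. A call takes as long as a camera call. They do not tell look-alikes from the thing itself.
- finder.search_frame(query, picture): "rect" ([centre column, centre row, width, height] as shares, 0 to 1, of the picture: columns of its width, rows of its height, round what is visible of it).
- finder.silhouettes(query, picture): "mask" (420x560 bool, what is visible of it) and "rect" ([centre column, centre row, width, height] as shares, 0 to 1, of the picture: columns of its width, rows of its height, round what is visible of it).
The state is a dict: "t": time; "qpos": joint angles; "qvel": joint speeds; "joint_torque": joint torques, N m; "ee_pos": TCP position; "orientation": TCP orientation; "ft_force": force on the tool from outside, world axes, zero at the start; "moment": the same for the moment, N m; "width": finger opening in mm; "grasp_force": force on a finger pad.
Only numpy, scipy, OpenCV 4.12 (cv2) and the standard library are available. Lean on these libraries where they do the work, as an engineer would, in place of code of your own. Each camera call takes 0.05 s, during which the arm holds its last target. There are 200 camera calls.

## Task

The bin at one end of the sorting station is full, so send the last three rollers to the empty bin at the other end. First push the shutter of the empty bin's chute all the way back (away from the robot), and only then press down the tab on the raised end of the rocker tray until the tray tips fully over its pivot and all three rollers run down into the empty bin. Do not touch or lift the rollers, leave the tray tipped that way with the shutter open, and leave the other things on the table where they are.

Things in the scene. Friction and masses are not known exactly. Their poses are not given: they have to be found in the camera images.
- station: Fixed steel and aluminium sorting station on a 150 x 480 mm base plate. Origin: middle of its underside, on the table. x points away from the robot (within 0.2 rad), y along the tray towards the full bin, z up. Tray pivot: parallel to x, 150 mm above the origin, between two blue brackets 162 mm high. The chute at the +y end is closed by a fixed steel plate, top 192 mm above the table.
- rocker (a joint): Rocker tray, a steel seesaw channel 256 mm long, 66 mm wide inside, walls 26 mm. Value in rad: 0 = tipped fully to the full bin (start), 0.18 level, 0.36 = fully to the empty bin, at its stop. Slight friction; stays where left when empty. The rollers' weight holds it at the start (3 to 5 N at the tab to tip it); past level they run across and carry it over.
- raised_tab (a point): Middle of the top face of the thumb tab at the tray's raised end: a 5 mm steel plate reaching from the tray towards the robot, free for 24 mm to either side of this point along station x and 21 mm along y, clear above and below. 105 mm from the pivot, 68 mm to the robot's side of the tray's middle; 172 mm above the table at the start, 134 mm tipped over. Tilts with the tray.
- shutter (a joint): Slide shutter, a steel plate across the empty bin's chute, 190 mm from the pivot. Value in m: 0 = shut, 0.085 = fully open, at its stop. Starts within 12 mm of shut, slides along station +x (away from the robot) with about 2 to 4 N and stays where left.
- shutter_tab (a point): Middle of the robot-facing face (looking to station -x) of the shutter's upright push tab, a steel plate 6 mm thick, 40 mm wide (y), 60 mm tall, reaching from 147 to 207 mm above the table; the point is at about 183 mm. Moves with the shutter. The chute walls beneath, 74 mm apart outside, are at most 144 mm high there.
- empty_bin: Fixed grey plastic bin, open on top, 220 (x) x 200 (y) x 85 mm high, walls 4 mm, at the station's -y end under the shuttered chute (66 mm wide inside, floor falling from 118 to 99 mm above the table, walls 30 mm). Origin: middle of its underside; axes as the station's.
- full_bin: Fixed grey plastic bin of the same size, heaped with rollers, at the other end (station +y side). Origin at the middle of its underside.
- roller1_center (a point): Centre of roller 1: a plain aluminium roller, 36 mm in diameter, 60 mm long, about 160 g, lying across the tray (axis along station x) at its low end, against the blanking plate.
- roller2_center (a point): Centre of roller 2: a plain aluminium roller, 36 mm in diameter, 60 mm long, about 160 g, lying across the tray (axis along station x) at its low end, the middle one of the row.
- roller3_center (a point): Centre of roller 3: a plain aluminium roller, 36 mm in diameter, 60 mm long, about 160 g, lying across the tray (axis along station x) at its low end, the one nearest the pivot.
- spare_roller: Loose bystander: roller of the same kind, 36 mm in diameter, standing on end 60 mm high in front of the pivot. Origin at the middle of its underside.
- gear: Loose bystander: dark steel gear with hub lying flat, 82 mm in diameter, 30 mm high. Origin under its centre.
- wrench: Loose bystander: wrench lying on the table in front of the station. Origin under its middle.
- screwdriver: Loose bystander: screwdriver lying behind the station. Origin under its middle.
- screw_tray: Loose bystander: small plastic tray 90 x 120 x 35 mm behind the station. Origin under its middle.
- oil_bottle: Loose bystander: white bottle, 48 mm in diameter, 130 mm high, behind the station. Origin under its middle.
Not all that is in view belongs to the job. What is shaped like the part that bears roller1_center but blue is not meant. What is shaped like the part that bears roller2_center but blue or red is not meant.

How it is judged (in metres and radians):
On the way, in this order (a step that is already met when the one before it is completed fails the run):
1. the shutter has been pushed fully open while the tray is still tipped to the full bin's side (value of joint shutter above 0.078 m and value of joint rocker below 0.06 rad), for 0.1 s.
2. the fingers press on the raised end of the tray (contact force between the fingers and rocker above 0.5 N and horizontal distance between the grasp point and raised_tab below 0.1 m), for 0.04 s.
3. the tray has tipped over its pivot to the empty bin's side (value of joint rocker above 0.32 rad), for 0.1 s.
At the end, for the whole second after the job is handed in: All three rollers lie at rest inside the empty bin (centres within its walls and below its rim, slower than 0.05 m/s), the rocker tray is tipped to that side (over 0.32 of 0.36 rad) and the shutter is open (over 75 of 85 mm) (value of joint shutter above 0.075 m and value of joint rocker above 0.32 rad and x of roller1_center in the frame of empty_bin between -0.11 and 0.11 m and y of roller1_center in the frame of empty_bin between -0.1 and 0.1 m and z of each of roller1_center, roller2_center, roller3_center in the frame of empty_bin below 0.085 m and linear speed of each of roller1, roller2, roller3 below 0.05 m/s and x of roller2_center in the frame of empty_bin between -0.11 and 0.11 m and y of roller2_center in the frame of empty_bin between -0.1 and 0.1 m and x of roller3_center in the frame of empty_bin between -0.11 and 0.11 m and y of roller3_center in the frame of empty_bin between -0.1 and 0.1 m); the robot touches nothing.
It fails at once if a roller is touched by the robot (contact force between any of the fingers, the arm and roller1 above 0.3 N or contact force between any of the fingers, the arm and roller2 above 0.3 N or contact force between any of the fingers, the arm and roller3 above 0.3 N).
It fails at once if a roller is lifted (height (world z) of any of roller1_center, roller2_center, roller3_center above 0.215 m).
It fails at once if another thing on the table is moved by more than 30 mm (distance of any of spare_roller, gear, wrench, screwdriver, screw_tray, oil_bottle from where it was at the start of the episode above 0.03 m).
It also fails if it takes over 42 s, if anything falls off the work surface, if the arm or the gripper's body presses on something with over 40 N, if the wrist force passes 120 N, or if a joint passes its speed limit or range.

## Working session

There is one attempt and no reset: what is moved stays moved. The work goes in short steps, Python scripts to look and compute and a tool call to move; the robot and the scene stay as the last step left them, time stands still between calls to the robot, and variables do not carry over. Pictures are saved under pics/ and viewed, at most 10 in all, crops included, and the job is handed in when it is done.

Besides the shell and the picture viewer there is one more tool, called after "Emit:" as name(argument=value, ...), one argument or row to a line, values as JSON. servo_tool: Moves the arm, as the interface text tells. Its arguments: {"type":"object","properties":{"deltas":{"type":"array","items":{"type":"array"}},"grip":{"type":"number"}},"required":["deltas"]}

```bash
mkdir -p pics; cat > h.py <<'E'
import numpy as np, cv2
from workcell import ctrl, get_image, close_job, finder
def world(p, uv, d=None):
    """pixels (N,2) -> world points (mm), using the depth image"""
    uv=np.atleast_2d(np.asarray(uv,float))
    if d is None: d=p["depth"][uv[:,1].astype(int),uv[:,0].astype(int)]
    n=cv2.undistortPoints(uv[:,None],p["K"],np.array(p["dist"],float))[:,0]
    c=np.c_[n*d[:,None] if np.ndim(d) else n*d, np.broadcast_to(d,len(n))]
    P=np.asarray(p["pose"]); return c@P[:3,:3].T+P[:3,3]
def maskpts(p,m):
    v,u=np.nonzero(m&(p["depth"]>0)); return world(p,np.c_[u,v])
E
python3 - <<'E'
from h import *
o=ctrl.get_obs(); print(o["ee_pos"],o["orientation"],ctrl.grip_point_offset,o["width"])
ims=[]
for c in("side","top"):
    p=get_image(c); f=p["frame"].copy()
    print(c,np.round(p["pose"],2).tolist())
    for q in("raised_tab","shutter_tab","station","empty_bin","full_bin","roller1_center","spare_roller","gear","wrench","rocker","shutter"):
        for r in finder.silhouettes(q,p)[:3]:
            if r["score"]<.25: continue
            w=maskpts(p,r["mask"]); cx,cy,ww,hh=r["rect"]
            print(q,round(r["score"],2),"px",round(cx*560),round(cy*420),round(ww*560),round(hh*420),"med",np.median(w,0).round() if len(w) else None,"lo",np.percentile(w,3,axis=0).round() if len(w) else None,"hi",np.percentile(w,97,axis=0).round() if len(w) else None)
    cv2.imwrite(f"pics/{c}0.png",f)
E
```

```text
[221.58964779 583.805206   221.89120069] [-5.66767278e-01 -3.08972474e+00  2.36348301e-03] 18.700000000000003 87.83214658137202
side [[0.74, -0.39, 0.55, -71.14], [-0.67, -0.43, 0.61, -618.64], [-0.0, -0.82, -0.58, 804.24], [0.0, 0.0, 0.0, 1.0]]
shutter_tab 0.77 px 392 253 25 40 med [ 602. -203.  166.] lo [ 598. -223.  114.] hi [ 672. -188.  205.]
shutter_tab 0.51 px 331 255 211 160 med [593. -67.  77.] lo [ 524. -259.    7.] hi [673. 211. 186.]
station 0.65 px 330 255 213 157 med [592. -68.  75.] lo [ 524. -258.    8.] hi [671. 211. 184.]
empty_bin 0.78 px 463 332 154 143 med [ 679. -363.   25.] lo [ 542. -468.    1.] hi [ 778. -258.   85.]
full_bin 0.91 px 212 199 117 89 med [505. 316.  81.] lo [443. 227.   4.] hi [656. 424. 107.]
roller1_center 0.8 px 241 325 30 20 med [338. -53.  30.] lo [312. -68.  10.] hi [367. -32.  36.]
roller1_center 0.74 px 212 286 27 14 med [363.  79.  29.] lo [338.  58.   6.] hi [389. 112.  36.]
roller1_center 0.69 px 343 236 53 15 med [756. -29.  12.] lo [696. -35.   1.] hi [794.  76.  24.]
spare_roller 0.83 px 284 288 16 30 med [465. -48.  45.] lo [456.
[... 1267 characters left out ...]
. 147.] hi [623. 119. 168.]
roller1_center 0.64 px 330 292 16 23 med [344. -42.  33.] lo [317. -62.  13.] hi [373. -21.  38.]
roller1_center 0.51 px 278 286 17 23 med [370.  89.  33.] lo [343.  64.  21.] hi [396. 113.  39.]
spare_roller 0.46 px 330 244 18 12 med [475. -36.  59.] lo [459. -52.  16.] hi [490. -20.  63.]
gear 0.96 px 382 235 26 25 med [ 501. -189.   16.] lo [ 471. -221.    3.] hi [ 533. -159.   32.]
wrench 0.82 px 267 255 60 19 med [456. 139.   7.] lo [430.  54.   1.] hi [471. 202.  12.]
rocker 0.55 px 323 198 109 71 med [600. -55. 162.] lo [ 516. -135.  131.] hi [651.  97. 188.]
shutter 0.86 px 399 176 22 34 med [ 631. -197.  154.] lo [ 601. -220.  105.] hi [ 679. -184.  207.]
```

```bash
python3 - <<'E'
import cv2
a=cv2.imread("pics/side0.png")[150:420,130:560]; cv2.imwrite("pics/side0c.png",cv2.resize(a,(796,500),interpolation=3))
a=cv2.imread("pics/top0.png")[90:330,130:510]; cv2.imwrite("pics/top0c.png",cv2.resize(a,(798,504),interpolation=3))
E
```

```text
(no output)
```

View pics/side0c.png

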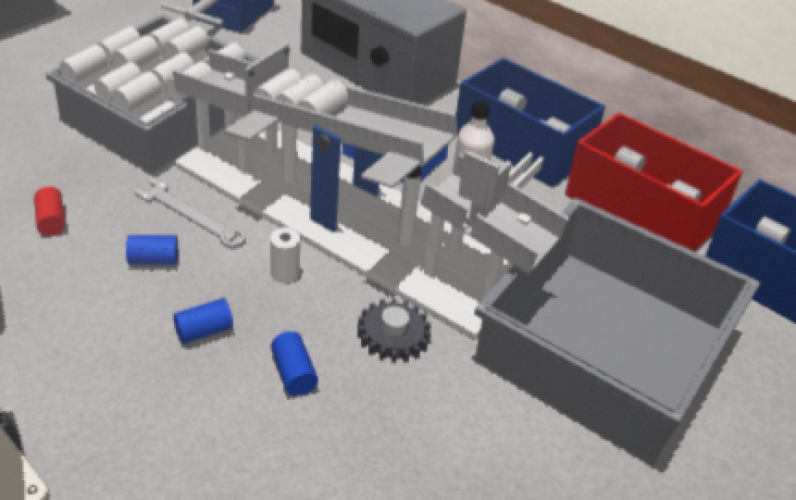

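View pics/top0c.png

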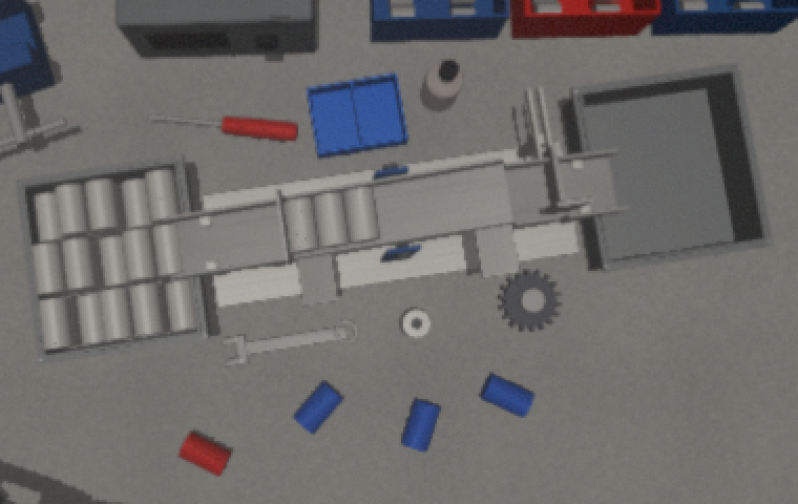

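The side crop shows the upright shutter tab at about full-image px (392,250) and the raised rocker tab at about (342,240). In the top crop they are at about px (394,176) and (366,209). The only other rollers near the job are the blue and red ones in front. Next I fit the station frame and measure both tabs.

```bash
python3 - <<'E'
from h import *
t=get_image("top"); s=get_image("side")
P={}
for n,p in(("top",t),("side",s)):
    v,u=np.mgrid[0:420,0:560]; m=p["depth"]>0
    P[n]=world(p,np.c_[u[m],v[m]])
    for q in ("empty_bin","full_bin","station"):
        r=finder.silhouettes(q,p)
        if not r: continue
        w=maskpts(p,r[0]["mask"])
        if q!="station": w=w[(w[:,2]>78)&(w[:,2]<90)] if q=="empty_bin" else w[(w[:,2]>70)]
        print(n,q,cv2.minAreaRect(w[:,:2].astype(np.float32)))
# frame estimate: base plate direction refined by blue brackets / tray walls
for n in P:
    w=P[n]; near=(w[:,0]>500)&(w[:,0]<700)&(abs(w[:,1])<250)
    a=w[near&(w[:,2]>192)&(w[:,2]<212)&(w[:,1]<-150)]; print(n,"shutter top",len(a),a.mean(0).round(1) if len(a) else'',cv2.minAreaRect(a[:,:2].astype(np.float32)) if len(a) else'')
    b=w[near&(w[:,0]<556)&(w[:,2]>160)&(w[:,2]<182)&(w[:,1]<-60)&(w[:,1]>-170)]; print(n,"raised tab",len(b),b.mean(0).round(1),b.min(0).round(),b.max(0).round(),cv2.minAreaRect(b[:,:2].astype(np.float32)))
    c=w[near&(w[:,2]>138)&(w[:,2]<195)&(abs(w[:,1])<150)]; print(n,"tray",cv2.minAreaRect(c[:,:2].astype(np.float32)))
E
```

```text
top empty_bin ((663.0653076171875, -358.6986389160156), (233.778076171875, 216.72882080078125), 7.385669708251953)
top full_bin ((564.4207763671875, 340.9689025878906), (235.28048706054688, 214.21127319335938), 7.541489124298096)
top station ((609.5177001953125, -30.101409912109375), (205.01116943359375, 586.2703857421875), 14.149517059326172)
side empty_bin ((660.7698364257812, -360.7314147949219), (241.1234130859375, 214.92921447753906), 7.50546407699585)
side full_bin ((562.2642211914062, 338.00469970703125), (240.4436492919922, 216.9729766845703), 7.698561191558838)
side station ((701.0990600585938, 1.707244873046875), (380.5725402832031, 549.8262939453125), 7.405872821807861)
top shutter top 53 [ 604.7 -201.5  204.6] ((605.30078125, -202.1338348388672), (6.201263904571533, 37.80759048461914), 6.798539638519287)
top raised tab 210 [ 542.2 -122.7  171.3] [ 527. -144.  164.] [ 556. -102.  181.] ((542.1559448242188, -122.68299102783203), (27.749826431274414, 41.49863815307617), 5.460866928100586)
top tray ((588.1168823242188, -2.4599609375), (145.97531127929688, 308.2532958984375), 6.498361110687256)
side shutter top 144 [ 602.  -205.4  200.3] ((601.9805297851562, -204.30960083007812), (10.521658897399902, 40.61587905883789), 7.425879955291748)
side raised tab 202 [ 539.6 -125.7  170.5] [ 525. -147.  162.] [ 556. -104.  176.] ((541.205078125, -125.47341918945312), (31.32710075378418, 41.786319732666016), 4.531148910522461)
side tray ((590.9444580078125, 0.1766510009765625), (134.71578979492188, 298.3500061035156), 0.7211328148841858)
```

Emit:
servo_tool(
  deltas=[
    [[-26,-27,0],[0,0,0.107]],
    [[-54,-56,0],[0,0,0.214]],
    [[-82,-85,0],[0,0,0.321]],
    [[-110,-114,0],[0,0,0.428]],
    [[-138,-143,0],[0,0,0.535]],
  ],
  grip=1,
)

```text
t: 2.02
ee_pos: [300.3, 400.0, 222.7]
orientation: [1.37, 2.827, 0.0]
ft_force: [1.3, 0.6, 0.4]
width: 58.4
grasp_force: 0.0
```

Emit:
servo_tool(
  deltas=[
    [[-38,-10,0],[0,0,0.107]],
    [[-77,-21,0],[0,0,0.214]],
    [[-116,-32,0],[0,0,0.321]],
    [[-154,-42,0],[0,0,0.428]],
    [[-193,-53,0],[0,0,0.535]],
  ],
)

```text
t: 2.43
ee_pos: [379.4, 216.1, 223.0]
orientation: [2.069, 2.364, 0.002]
ft_force: [0.9, 0.5, 0.1]
width: 25.1
grasp_force: 0.0
```

Emit:
servo_tool(
  deltas=[
    [[-38,10,0],[0,0,0]],
    [[-77,21,0],[0,0,0]],
    [[-116,32,0],[0,0,0]],
    [[-154,42,0],[0,0,0]],
    [[-193,53,0],[0,0,0]],
  ],
)

```text
t: 2.85
ee_pos: [458.4, 31.8, 223.0]
orientation: [2.063, 2.369, 0.001]
ft_force: [0.8, 0.8, -0.1]
width: 0.3
grasp_force: 0.0
```

Emit:
servo_tool(
  deltas=[
    [[-38,10,0],[0,0,0]],
    [[-77,21,0],[0,0,0]],
    [[-116,32,0],[0,0,0]],
    [[-154,42,0],[0,0,0]],
    [[-193,53,0],[0,0,0]],
  ],
)

```text
t: 3.27
ee_pos: [537.3, -152.2, 222.8]
orientation: [2.063, 2.369, 0.0]
ft_force: [0.7, 0.4, 0.1]
width: 0.7
grasp_force: 0.0
```

Emit:
servo_tool(
  deltas=[
    [[-30,6,0],[0,0,0]],
    [[-52,10,0],[0,0,0]],
    [[-59,12,0],[0,0,0]],
    [[-59,12,0],[0,0,0]],
  ],
)

```text
t: 3.6
ee_pos: [557.3, -208.3, 222.5]
orientation: [2.065, 2.367, 0.0]
ft_force: [-0.5, 0.2, -0.3]
width: 0.3
grasp_force: 0.0
```

Emit:
servo_tool(
  deltas=[
    [[0,0,25],[0,0,0]],
    [[0,0,45],[0,0,0]],
    [[0,0,54],[0,0,0]],
    [[0,0,54],[0,0,0]],
  ],
)

```text
t: 3.93
ee_pos: [555.2, -205.0, 166.6]
orientation: [-2.059, -2.367, 0.002]
ft_force: [-0.5, -0.8, -0.7]
width: 0.4
grasp_force: 0.0
```

```bash
python3 - <<'E'
from h import *
o=ctrl.get_obs(); print(o["ee_pos"],o["qpos"],o["ft_force"])
s=get_image("side"); a=s["frame"][170:340,270:500]; cv2.imwrite("pics/s1.png",cv2.resize(a,(790,584),interpolation=3))
E
```

```text
[ 555.17797345 -204.98874425  166.61176334] [-3.73892795e-01  4.46000524e-01  1.74292548e+00  1.88522849e-04
  9.57415087e-01 -5.13154584e-01] [-0.53577637 -0.7585358  -0.66765634]
```

View pics/s1.png

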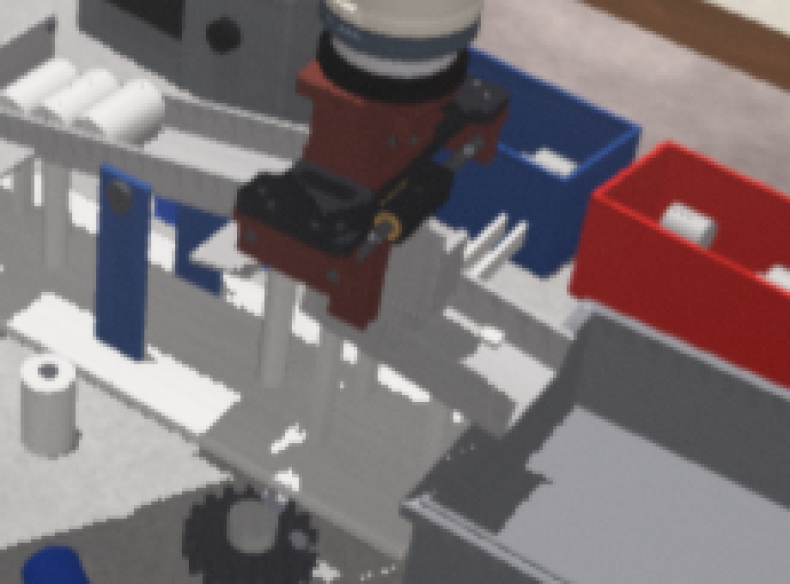

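The closed fingers sit just on the robot side of the shutter tab (crop around (365,290)), clear of the chute walls. I'll push along tool +y next.

Emit:
servo_tool(
  deltas=[
    [[0,15,0],[0,0,0]],
    [[0,28,0],[0,0,0]],
    [[0,40,0],[0,0,0]],
    [[0,55,0],[0,0,0]],
    [[0,70,0],[0,0,0]],
  ],
)

```text
t: 4.4
ee_pos: [627.0, -197.1, 170.4]
orientation: [2.062, 2.369, -0.001]
ft_force: [-2.5, -3.0, -0.4]
width: 0.3
grasp_force: 1.3
```

Emit:
servo_tool(
  deltas=[
    [[0,12,0],[0,0,0]],
    [[0,24,0],[0,0,0]],
    [[0,32,0],[0,0,0]],
    [[0,36,0],[0,0,0]],
  ],
)

```text
t: 4.73
ee_pos: [663.2, -191.9, 170.0]
orientation: [2.061, 2.369, 0.001]
ft_force: [-2.2, -0.5, 2.3]
width: 0.6
grasp_force: 1.2
```

Pushing at about 2.5 N. Continuing slowly to the stop.

Emit:
servo_tool(
  deltas=[
    [[0,4,0],[0,0,0]],
    [[0,8,0],[0,0,0]],
    [[0,8,0],[0,0,0]],
  ],
)

```text
t: 4.98
ee_pos: [664.1, -191.6, 169.9]
orientation: [-2.056, -2.362, 0.013]
ft_force: [-27.6, -1.9, 18.9]
width: 0.3
grasp_force: 14.6
```

Emit:
servo_tool(
  deltas=[
    [[0,-15,0],[0,0,0]],
    [[0,-30,0],[0,0,0]],
    [[0,-45,0],[0,0,0]],
    [[0,-55,-25],[0,0,0]],
    [[0,-65,-60],[0,0,0]],
  ],
)

```text
t: 5.4
ee_pos: [602.6, -199.1, 226.4]
orientation: [-2.059, -2.364, 0.003]
ft_force: [0.5, 0.5, 0.9]
width: 0.1
grasp_force: 0.0
```

```bash
python3 - <<'E'
from h import *
o=ctrl.get_obs(); print(o["ee_pos"],o["orientation"],o["ft_force"])
for c in("side","top"):
    p=get_image(c); v,u=np.mgrid[0:420,0:560]; m=p["depth"]>0; w=world(p,np.c_[u[m],v[m]])
    d=w[:,:2]-[612.6,-10]; a=.138; sx=d@[np.cos(a),np.sin(a)]; sy=d@[-np.sin(a),np.cos(a)]
    k=(w[:,2]>185)&(w[:,2]<212)&(abs(sy+190)<25)&(sx>20)&(sx<80); print(c,"shutter",k.sum(),np.percentile(sx[k],[5,50,95]).round(1) if k.any() else '')
    k=(w[:,2]>155)&(w[:,2]<185)&(abs(sy+105)<24)&(sx>-98)&(sx<-46)
    print("tab",k.sum(),[np.percentile(q[k],[2,50,98]).round(1) for q in (sx,sy,w[:,2])] if k.any() else '')
    cv2.imwrite(f"pics/{c}2.png",cv2.resize(p["frame"][130:330,250:500],(750,600),interpolation=3))
E
```

```text
[ 602.55951477 -199.12067888  226.38208506] [-2.05896551 -2.36436458  0.00330783] [0.48489353 0.48386523 0.85120583]
side shutter 188 [34.2 36.6 39.8]
tab 343 [array([-97.1, -70. , -46.3]), array([-125.1, -105.2,  -83.3]), array([166.4, 171.2, 182.3])]
top shutter 49 [38.3 39.8 44. ]
tab 393 [array([-96.9, -72. , -47. ]), array([-122.3, -102.7,  -82.7]), array([165.7, 171.4, 176.7])]
```

View pics/side2.png

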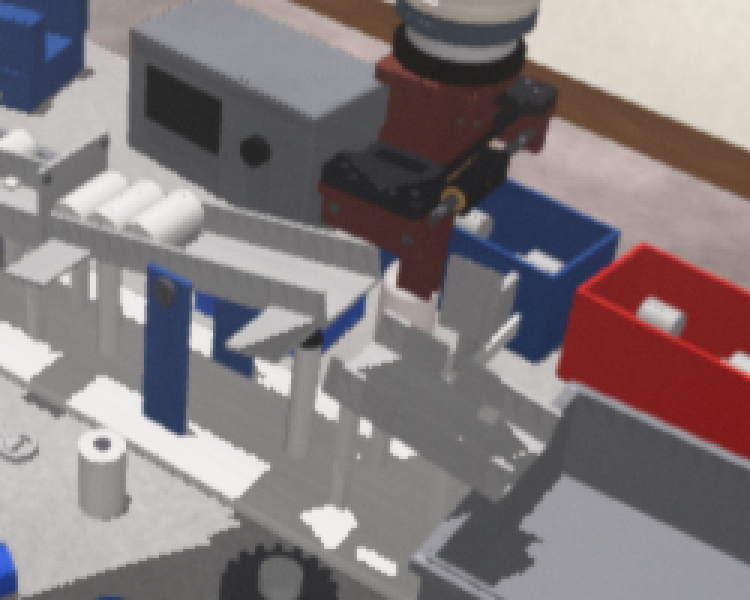

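The shutter tab now sits about 76 mm further back, the push force had jumped from 2.5 to 27 N at the stop, and the chute is open. The rollers are still at the full end, and the raised tab is free at crop (272,330), measured at station (-71,-104, z 171) as expected. I'll move above it.

Emit:
servo_tool(
  deltas=[
    [[20,-20,0],[0,0,0]],
    [[48,-33,0],[0,0,0]],
    [[72,-36,0],[0,0,0]],
    [[81,-36,0],[0,0,0]],
    [[81,-36,0],[0,0,0]],
  ],
)

```text
t: 5.92
ee_pos: [558.6, -123.1, 229.0]
orientation: [2.06, 2.371, 0.001]
ft_force: [0.6, -1.3, -0.4]
width: 0.2
grasp_force: 0.0
```

Emit:
servo_tool(
  deltas=[
    [[0,0,20],[0,0,0]],
    [[0,0,36],[0,0,0]],
    [[0,0,46],[0,0,0]],
    [[0,0,46],[0,0,0]],
  ],
)

```text
t: 6.25
ee_pos: [558.0, -125.2, 180.5]
orientation: [-2.061, -2.367, 0.003]
ft_force: [0.1, -0.2, 0.2]
width: 0.3
grasp_force: 0.0
```

Emit:
servo_tool(
  deltas=[
    [[0,0,5],[0,0,0]],
    [[0,0,10],[0,0,0]],
    [[0,0,15],[0,0,0]],
    [[0,0,20],[0,0,0]],
    [[0,0,25],[0,0,0]],
  ],
)

```text
t: 6.67
ee_pos: [560.2, -125.7, 158.6]
orientation: [2.061, 2.367, 0.002]
ft_force: [0.6, -4.0, 3.7]
width: 0.5
grasp_force: 2.1
```

Emit:
servo_tool(
  deltas=[
    [[0,0,5],[0,0,0]],
    [[0,0,10],[0,0,0]],
    [[0,0,15],[0,0,0]],
    [[0,0,19],[0,0,0]],
    [[0,0,21],[0,0,0]],
  ],
)

```text
t: 7.08
ee_pos: [558.9, -124.5, 136.1]
orientation: [-2.063, -2.369, -0.001]
ft_force: [3.1, -0.4, 3.7]
width: 0.4
grasp_force: 1.8
```

Emit:
servo_tool(
  deltas=[
    [[0,0,2],[0,0,0]],
    [[0,0,4],[0,0,0]],
    [[0,0,4],[0,0,0]],
    [[0,0,4],[0,0,0]],
    [[0,0,4],[0,0,0]],
  ],
)

```text
t: 7.5
ee_pos: [559.1, -124.5, 135.2]
orientation: [2.063, 2.369, 0.001]
ft_force: [-6.1, 0.3, 27.3]
width: 0.3
grasp_force: 13.4
```

```bash
python3 - <<'E'
from h import *
o=ctrl.get_obs(); print(o["ee_pos"],o["ft_force"])
p=get_image("side"); cv2.imwrite("pics/s3.png",cv2.resize(p["frame"][150:390,240:560],(800,600),interpolation=3))
E
```

```text
[ 559.12840046 -124.49886501  135.20972266] [-6.05966146  0.28045678 27.31693744]
```

View pics/s3.png

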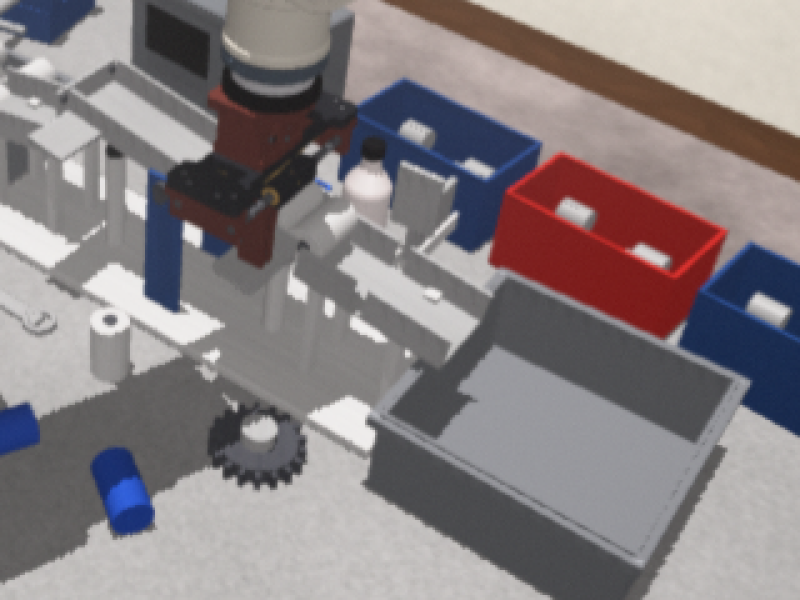

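The tray is down at its stop (27 N). The rollers are just leaving the tray, with the first at crop (335,222). I'll hold lightly while they run through, then lift away.

Emit:
servo_tool(
  deltas=[
    [[0,0,-3],[0,0,0]],
    [[0,0,-3],[0,0,0]],
    [[0,0,-3],[0,0,0]],
    [[0,0,-3],[0,0,0]],
    [[0,0,-3],[0,0,0]],
  ],
)

```text
t: 7.97
ee_pos: [558.2, -124.3, 135.7]
orientation: [-2.062, -2.368, 0.0]
ft_force: [-0.5, 0.1, 8.9]
width: 0.3
grasp_force: 4.6
```

Emit:
servo_tool(
  deltas=[
    [[0,0,0],[0,0,0]],
    [[0,0,0],[0,0,0]],
    [[0,0,0],[0,0,0]],
    [[0,0,0],[0,0,0]],
    [[0,0,0],[0,0,0]],
  ],
)

```text
t: 8.38
ee_pos: [558.2, -124.3, 135.7]
orientation: [-2.062, -2.368, 0.0]
ft_force: [-2.3, 1.1, 9.9]
width: 0.3
grasp_force: 4.7
```

Emit:
servo_tool(
  deltas=[
    [[0,0,0],[0,0,0]],
    [[0,0,0],[0,0,0]],
    [[0,0,0],[0,0,0]],
    [[0,0,0],[0,0,0]],
    [[0,0,0],[0,0,0]],
  ],
)

```text
t: 8.8
ee_pos: [558.2, -124.3, 135.7]
orientation: [-2.062, -2.368, 0.0]
ft_force: [-1.4, 1.7, 9.6]
width: 0.6
grasp_force: 4.7
```

Emit:
servo_tool(
  deltas=[
    [[0,0,-10],[0,0,0]],
    [[0,0,-30],[0,0,0]],
    [[0,-20,-60],[0,0,0]],
    [[0,-50,-90],[0,0,0]],
    [[0,-70,-120],[0,0,0]],
  ],
)

```text
t: 9.22
ee_pos: [486.3, -133.9, 255.4]
orientation: [-2.059, -2.366, 0.003]
ft_force: [0.7, 0.1, -0.2]
width: 0.6
grasp_force: 0.0
```

```bash
python3 - <<'E'
from h import *
o=ctrl.get_obs(); print(o["t"],o["ee_pos"],o["ft_force"])
p=get_image("top"); a=p["frame"][100:300,200:500]
s=get_image("side"); b=s["frame"][150:390,240:560]
cv2.imwrite("pics/e.png",np.hstack([cv2.resize(a,(400,267)),cv2.resize(b,(400,267))]))
a=cv2.resize(a,(600,400)); cv2.imwrite("pics/s4.png",cv2.resize(b,(800,600),interpolation=3)); cv2.imwrite("pics/t4.png",a)
v,u=np.mgrid[0:420,0:560]
for q in(p,s):
    m=q["depth"]>0; w=world(q,np.c_[u[m],v[m]]); d=w[:,:2]-[612.6,-10]; an=.138; sx=d@[np.cos(an),np.sin(an)]; sy=d@[-np.sin(an),np.cos(an)]
    k=(abs(sx+70)<22)&(abs(sy+105)<20)&(w[:,2]>100)&(w[:,2]<200); print("tab z",k.sum(),np.median(w[k,2]) if k.any() else'')
    k=(w[:,2]>185)&(w[:,2]<212)&(abs(sy+190)<25)&(sx>20)&(sx<80); print("shutter sx",np.median(sx[k]).round(1))
    for r in finder.silhouettes("roller1_center",q): print(round(r["score"],2),np.median(maskpts(q,r["mask"]),0).round())
E
```

```text
9.2167 [ 486.31214036 -133.86572876  255.36219813] [ 0.71269711  0.10464099 -0.16527532]
tab z 230 133.9327514292131
shutter sx 39.2
0.71 [346. -42.  33.]
0.61 [370.  88.  33.]
0.51 [ 651. -361.   36.]
0.18 [ 657. -433.   36.]
tab z 294 132.91662482793953
shutter sx 36.9
0.9 [339. -53.  29.]
0.78 [ 641. -371.   35.]
```

View pics/s4.png

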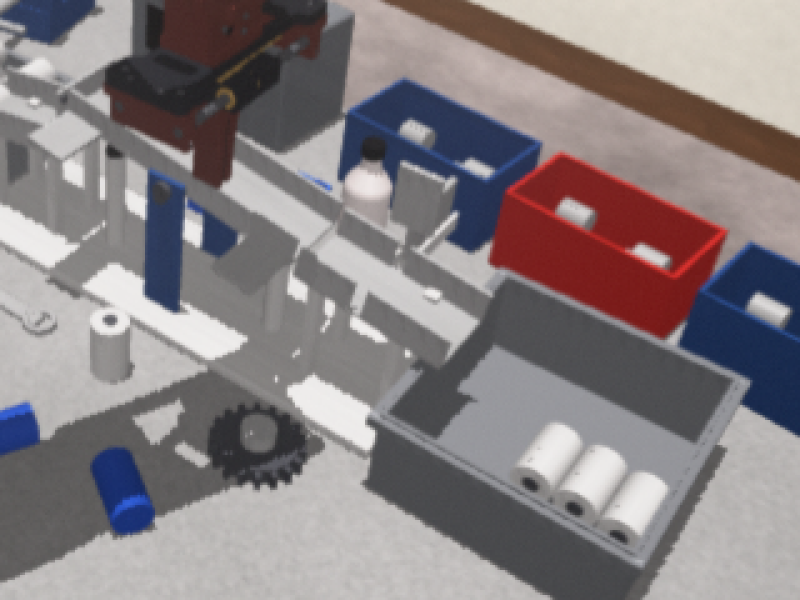

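All three rollers lie in the empty bin (crop (550,455) to (635,505)). The tab is at z 134, so the tray is fully tipped, and the shutter is still open. I'll wait a second for the rollers to settle, check, and hand in.

Emit:
servo_tool(
  deltas=[
    [[0,0,0],[0,0,0]],
    [[0,0,0],[0,0,0]],
    [[0,0,0],[0,0,0]],
    [[0,0,0],[0,0,0]],
    [[0,0,0],[0,0,0]],
  ],
)

```text
t: 9.83
ee_pos: [489.3, -134.3, 254.8]
orientation: [-2.062, -2.368, 0.001]
ft_force: [0.3, -0.0, -0.2]
width: 0.2
grasp_force: 0.0
```

Emit:
servo_tool(
  deltas=[
    [[0,0,0],[0,0,0]],
    [[0,0,0],[0,0,0]],
    [[0,0,0],[0,0,0]],
    [[0,0,0],[0,0,0]],
    [[0,0,0],[0,0,0]],
  ],
)

```text
t: 10.25
ee_pos: [489.4, -134.5, 255.7]
orientation: [2.063, 2.369, -0.0]
ft_force: [-0.0, -0.3, 0.1]
width: 0.8
grasp_force: 0.0
```

```bash
python3 - <<'E'
from h import *
f=[]
for i in range(8): f.append(get_image("side")["frame"][300:390,430:540].astype(int))
print([round(np.abs(cv2.GaussianBlur((x-f[0]).astype(np.float32),(5,5),0)).max(),1) for x in (f[1],f[-1])])
x=abs(cv2.GaussianBlur((f[-1]-f[0]).astype(np.float32),(5,5),0)).max()
if x<25: print(close_job())
E
```

```text
[np.float32(1.5), np.float32(1.5)]
the job is handed in; nothing more can be done
None
```

I opened the shutter to its stop, then tipped the tray fully over; all three rollers were at rest in the empty bin, with the tray tipped and the shutter open, when I handed in at about 11 s (the judge's verdict wasn't shown).

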